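# Present a worn transfer ball to the optical gauge

### The job

The loose steel ball from the conveyor's ball transfer unit is to be measured: pick up its small tray by the bridge handle and, keeping the tray level so that the ball stays in its pocket, bring it nose first into the open gap of the optical gauge, then gently push the gauge's spring plunger home with the tray's nose. Finish while holding the tray there in the air, still and level, plunger pressed home and the ball in the middle of the heads' windows, and leave the spare wheels, spanner and marker where they lie.

Things in the scene. Friction and masses are not known exactly. Their poses are not given: they have to be found in the camera images.
- ball_tray: Plain steel tray, a shallow pan 150 long (x) x 64 wide (y) x 12 mm high, floor and walls 3 mm, 0.16 to 0.26 kg. Origin: centre of the underside; x runs to the nose (the flat end face nearer the ball, at x = +75), z up. The ball's pocket is a dark ring on the floor at x = +40, y = 0: 26 mm inside, 34 mm outside, 3 mm high. It stands on the table.
- tray_handle (a point): Centre of the tray's black bridge handle, 52 mm above the tray's underside at tray x = -26, y = 0: a bar 12 mm thick (tray x), 62 mm long (tray y), 24 mm high (z 40 to 64), on two 8 mm posts at y = +-25. Grip it from above across its 12 mm thickness, fingers closing along tray x. Axes as the tray's.
- tray_pocket (a point): Where the ball's centre is when it lies in the middle of the pocket: tray x = +40, y = 0, 15.5 mm above the tray's underside. The ball can roll about 5 mm off this point and leaves the pocket when the tray tips past about 40 degrees or is jerked.
- tray_nose (a point): Middle of the tray's flat nose face: tray x = +75, y = 0, 6 mm above the underside.
- ball_center (a point): Centre of the loose polished steel ball, 25 mm across, 64 g, lying free in the tray's pocket; its top is 28 mm above the tray's underside.
- gauge: Optical diameter gauge fixed to the table: dark base 165 x 172 mm, top 19 mm above the table; two grey heads 84 (x) x 34 mm, tops 126 mm above the table, either side of an open gap 104 mm wide (y = -52 to +52, x = -38 to +46). Origin: on the table below the windows' middle; x points into the gap, from its open front to the plunger. Behind the gap: plunger bracket, x = 79 to 91, 91 mm high.
- gauge_beam (a point): Middle between the two heads' windows, 78.5 mm above the table at gauge x = 0, y = 0; here the ball's centre belongs (the tray's underside is then 63 mm above the table). The windows are 46 mm (x) x 40 mm high. Axes as the gauge's.
- plunger_face (a point): Middle of the plunger's flat steel face (18 mm across), 69 mm above the table; untouched it is at gauge x = +26.5 and it faces -x. Pressed home it is at x = +36.5, and with the tray's nose on it the pocket's middle is then at x = +1.5.
- plunger (a joint): Plunger travel in m: 0 = out, 0.010 = pressed home against its hard stop; it moves along gauge +x. Its spring gives about 1 N at 0 and 2.5 N at 0.010; beyond that it is rigid.
- spare_wheel_1: Blue conveyor skate wheel, 47 mm across, 16 mm high, loose on the table. Origin under its centre.
- spare_wheel_2: A second such wheel, 47 mm across, 16 mm high. Origin under its centre.
- spanner: Steel open-ended spanner, 165 x 25 x 6 mm, loose on the table right of the label printer. Origin under its middle.
- marker_black: Black and white marker pen, 134 mm long, 17 mm thick, loose at the back of the table. Origin under its middle.

How it is judged:
By the outcome, as a careful person would: the job done as asked, in the order asked, and still so for the second after the job is handed in, while the arm keeps its last pose, push and grip.
It also fails if it takes over 58 s, if anything falls off the work surface, if the arm or the gripper's body presses on something with over 40 N, if the wrist force passes 120 N, or if a joint passes its speed limit or range.

### The arm

A 6-joint arm with a two-finger parallel gripper is mounted at the origin on a cart in front of the work surface, level with it; the furniture and walls round the work are solid. World frame = base frame: x ahead of the robot, y to its left, z up, the work surface at z = 0. Lengths are in mm, angles in rad, forces in N, time in s.
With the tool pointing down it reaches from about 300 to 750 mm from the base axis. Payload 8.5 kg.
Tool frame: the origin (TCP) lies at the very end of the fingers, on their centre line; the grasp point (between the pads) lies 19 mm behind it (env.tcp_to_grasp is the distance from the TCP to the grasp point, in mm); z points along the fingers, y is the line along which they close (so a half turn about z gives the same grasp; the last joint's range is limited). The gripper opens to 85 mm and grips with 20 to 120 N. Pads are 22 mm wide; open, the fingers measure 114 mm over their backs; the gripper's body (76 mm by 85 mm) begins 54 mm behind the grasp point. The pads swing forward as they close: fully open they stand 13 mm farther back than shut.
Start: joints at [1.057, 0.381, 1.297, -0, 1.464, -0.215], TCP at [161.897, 525.614, 204.722] pointing down, gripper open.
Joint ranges: [-3.11, 3.11], [-0.89, 2.33], [0.22, 2.48], [-1.42, 4.56], [0.17, 2.85], [-2.88, 2.88]. Speed limits (rad/s): [2.39, 2.39, 3.14, 3.14, 3.14, 3.14].

### API

Orientations are given as a unit quaternion [x, y, z, w].
In Python, from rig import state, optics, order, spotter, env gives the robot as it stands.
- The arm moves only by the tool move_arm, never from a script. Its argument "series" is text: rows parted by semicolons, each of 7 numbers parted by spaces: the closure, from -1 (fully open) to 1 (shut), then the shift along the tool's x, y, z each as a share of 30 mm, from -1 to 1, then the turn, a rotation vector about the tool's x, y, z each as a share of 8 degrees, from -1 to 1. In form: gripper x y z rx ry rz; .... A call has 1 to 10 rows; each row shifts and turns the commanded pose from where the row before left it, along the tool's axes as they then stand; what a row does not reach is not made up. A row lasts 1/8 s, in which the tool goes at most 62.5 mm and 10.7 degrees, less where a joint would pass 70% of its speed; a pose out of reach is approached as far as the arm can. A call with a number of a shift or a turn outside -1 to 1 is refused whole. A call with a gripper value outside its range is refused whole. The fingers move at their own pace and stop on an object; the grip force is fixed at half the most. Time passes only in rows, so rows that do not move let the fingers close. It gives the time, the measured TCP pose, the force, the opening and the grip force at its end, in the units of the state.
- state(): the state, without advancing time (a new reading comes with each control period).
- optics.get_image(name): name is "scene" or "top" or "wrist"; returns (picture, depth): 420x560x3 uint8, red, green, blue; 420x560 float32, mm along the optical axis (not along the pixel's ray), 0 where there is no reading.
- optics.camera_info(name): a dict with "camera_matrix" (3x3 intrinsics, pixels), "position" and "rotation" of the camera in the world. Camera axes: x right, y down, z forward; pixel columns grow to the right and rows downward; lengths in mm; the calibration is good to about 2 mm. The wrist camera is an equidistant fisheye: a pixel r from the principal point sees the ray r / f radians off the axis. A picture is of the moment at which its call begins: read the wrist's pose just before it. camera_info takes no time and is no camera call; for the wrist camera it gives the pose at the moment of the call.
- order.hand_in(): hands the job in; it is judged then, once.
Trained networks look in the newest picture that a camera, given by its name, has taken for a name from the list of things; names that differ only in an ending like _2 or _b are one class to them, and where a whole thing is asked for, a point or a joint stands for the part that bears it (a point fixed in the world has none). Each returns a list of dicts, best first, with "p" (0 to 1); they miss things now and then, are a little off and sometimes report something else, mostly with a low value. They report only what shows in the picture. A call takes as long as a camera call.
- spotter.search_frame(camera, thing): "point" ([x, y, z] in mm, in the coordinates of the camera as it stood for that picture, good to about 4 mm: the middle of the surface that is visible of it).
The state is a dict: "time": time; "qpos": joint angles; "dq": joint speeds; "joint_torque": joint torques, N m; "tool_pos": TCP position; "orientation": TCP orientation; "wrist_force": force on the tool from outside, world axes, zero at the start; "wrist_torque": the same for the moment, N m; "grip_width": finger opening in mm; "finger_force": force on a finger pad.
Only numpy, scipy, OpenCV 4.12 (cv2) and the standard library are available. Lean on these libraries where they do the work, as an engineer would, in place of code of your own. Each camera call takes 0.05 s, during which the arm holds its last target. There are 200 camera calls.

## Working session

There is one attempt and no reset: what is moved stays moved. The work goes in short steps, Python scripts to look and compute and a tool call to move; the robot and the scene stay as the last step left them, time stands still between calls to the robot, and variables do not carry over. Pictures are saved under pics/ and viewed, at most 10 in all, crops included, and the job is handed in when it is done.

Besides the shell and the picture viewer there is one more tool, called after "Request:" as a command line: name --argument value ..., lists and objects as JSON in quotes. move_arm: Moves the arm, as the interface text tells. Shift numbers are shares of 30 mm and turn numbers shares of 8 degrees, none past 1 either way. Its arguments: {"type":"object","properties":{"series":{"type":"string"}},"required":["series"]}

```bash
mkdir -p pics; cat > h.py <<'E'
import numpy as np, cv2
from rig import state, optics, order, spotter, env
from scipy.spatial.transform import Rotation as R
def world(cam,p):
    i=optics.camera_info(cam); return np.array(i["rotation"])@np.array(p)+np.array(i["position"])
def cloud(cam,d):
    i=optics.camera_info(cam);K=np.array(i["camera_matrix"])
    v,u=np.indices(d.shape); P=np.stack([(u-K[0,2])/K[0,0]*d,(v-K[1,2])/K[1,1]*d,d],-1)
    return P@np.array(i["rotation"]).T+np.array(i["position"])
E
python3 - <<'E'
from h import *
print(state())
for c in("scene","top"):
    im,d=optics.get_image(c); cv2.imwrite(f"pics/{c}0.png",im[...,::-1]); np.save(c+"0.npy",d)
    for t in("ball_tray","tray_handle","ball_center","gauge","plunger_face","spare_wheel_1","spanner","marker_black"):
        print(c,t,[(np.round(world(c,r["point"])).tolist(),round(r["p"],2)) for r in spotter.search_frame(c,t)[:3]])
E
```

```text
{'time': 0.0, 'qpos': array([ 1.05666538e+00,  3.81195434e-01,  1.29822573e+00, -8.25799530e-06,
        1.46356315e+00, -2.15326488e-01]), 'dq': array([ 0.00060204,  0.00089633, -0.00057561, -0.0017591 ,  0.00119006,
       -0.00100056]), 'joint_torque': array([-1.75468638e-03, -4.48465061e+01, -2.31279802e+01, -2.93639732e-04,
        4.72647487e-03,  1.75727985e-05]), 'tool_pos': array([161.77153688, 525.34940122, 204.12390785]), 'orientation': array([ 1.48846569e-01,  9.88860058e-01, -6.51523004e-04, -2.44364768e-04]), 'wrist_force': array([-0.55743957, -0.79915299, -0.23789432]), 'wrist_torque': array([-0.01422294,  0.03637516, -0.01156389]), 'finger_force': 0.0, 'grip_width': 85.61810489553335}Traceback (most recent call last):
  File "<stdin>", line 6, in <module>
  File "h.py", line 5, in world
    i=optics.camera_info(cam); return np.array(i["rotation"])@np.array(p)+np.array(i["position"])
                                      ~~~~~~~~~~~~~~~~~~~~~~~^~~~~~~~~~~~
ValueError: matmul: Input operand 1 has a mismatch in its core dimension 0, with gufunc signature (n?,k),(k,m?)->(n?,m?) (size 3 is different from 4)
```

```bash
sed -i 's/np.array(i\["rotation"\])/R.from_quat(i["rotation"]).as_matrix()/' h.py
python3 - <<'E'
from h import *
print(optics.camera_info("top"))
for c in("scene","top"):
    im,d=optics.get_image(c); cv2.imwrite(f"pics/{c}0.png",im[...,::-1]); np.save(c+"0.npy",d)
    for t in("ball_tray","tray_handle","ball_center","gauge","plunger_face","spare_wheel_1","spanner","marker_black"):
        print(c,t,[(np.round(world(c,r["point"])).tolist(),round(r["p"],2)) for r in spotter.search_frame(c,t)[:3]])
E
```

```text
{'camera_matrix': array([[504.51907447,   0.        , 280.07264554],
       [  0.        , 504.51907447, 206.50402346],
       [  0.        ,   0.        ,   1.        ]]), 'position': array([ 437.24001964,   25.00588148, 1184.83175287]), 'rotation': array([-0.70173226,  0.70777241, -0.06545504,  0.04843218])}
scene ball_tray [([442.0, -73.0, 2.0], 0.75)]
scene tray_handle [([440.0, -70.0, 9.0], 0.91)]
scene ball_center [([436.0, -12.0, 25.0], 0.53)]
scene gauge []
scene plunger_face [([639.0, 170.0, 79.0], 0.6), ([450.0, 160.0, 21.0], 0.44)]
scene spare_wheel_1 [([451.0, 261.0, 17.0], 0.67), ([448.0, 163.0, 19.0], 0.59)]
scene spanner [([616.0, -252.0, 7.0], 0.72)]
scene marker_black [([785.0, 129.0, 12.0], 0.54)]
top ball_tray [([444.0, -56.0, 4.0], 0.86)]
top tray_handle [([444.0, -56.0, 4.0], 0.83)]
top ball_center []
top gauge [([609.0, 174.0, 19.0], 0.72)]
top plunger_face []
top spare_wheel_1 [([461.0, 263.0, 12.0], 0.81), ([453.0, 172.0, 14.0], 0.76), ([438.0, -57.0, 0.0], 0.34)]
top spanner [([612.0, -257.0, 2.0], 0.93)]
top marker_black [([786.0, 137.0, 15.0], 0.91)]
```

View pics/top0.png

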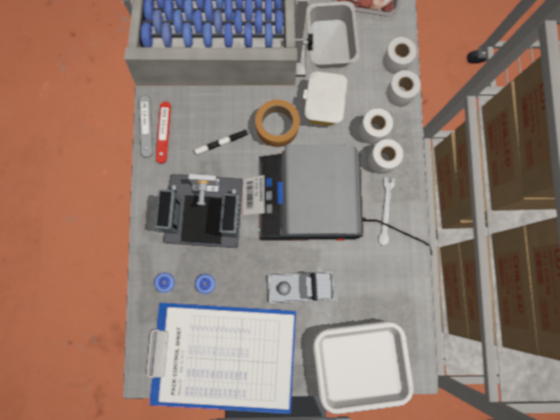

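View pics/scene0.png

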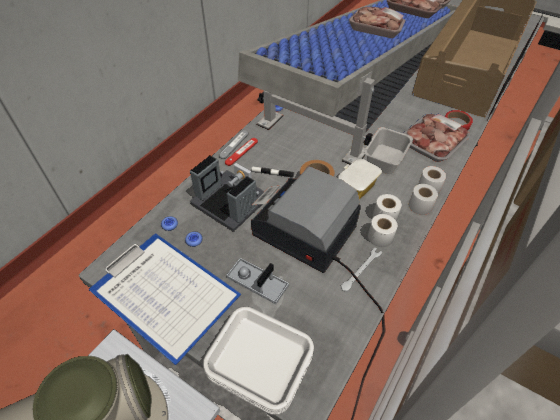

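```bash
python3 - <<'E'
from h import *
d=np.load("top0.npy"); P=cloud("top",d); ok=d>0
X,Y,Z=P[...,0],P[...,1],P[...,2]
def box(n,x0,x1,y0,y1,z0,z1):
    m=ok&(X>x0)&(X<x1)&(Y>y0)&(Y<y1)&(Z>z0)&(Z<z1); q=P[m]
    if len(q)<4: print(n,len(q)); return
    r=cv2.minAreaRect(q[:,:2].astype(np.float32)); print(n,len(q),np.round(q.mean(0),1),"rect",np.round(r[0],1),np.round(r[1],1),round(r[2],1))
T=(380,510,-150,60)
m=ok&(X>380)&(X<510)&(Y>60)&(Y<110);print("table z",np.median(Z[m]))
box("handle",*T,45,75); box("tray",*T,6,40); box("rim",*T,8,16); box("ball",*T,20,35); 
G=(520,720,60,270)
box("heads",*G,115,135);box("headL",520,720,175,270,115,135);box("headR",520,720,60,175,115,135);box("base",*G,12,25);box("bracket",*G,84,97);box("plunger",*G,62,82)
box("printer",500,800,-140,120,30,300)
c=ok&(X>380)&(X<560)&(Y>-160)&(Y<60)
print("maxz near",Z[c].max())
E
```

```text
table z 0.3594775144471214
handle 168 [441.  -76.   62.2] rect [441.1 -76.7] [59.7 12.6] 2.8
tray 494 [435.2 -34.7  12.5] rect [437.3 -36.8] [111.3 196. ] 1.4
rim 253 [437.1 -42.2  11.4] rect [426.6 -32.3] [ 90.1 187.8] 2.2
ball 81 [438.  -10.1  24.4] rect [438.3  -9.9] [20.6 22.5] 89.5
heads 1259 [601.4 175.4 124. ] rect [602.2 175.4] [172.   83.8] 85.8
headL 638 [606.2 242.7 124. ] rect [607.2 243.8] [35.7 84.1] 85.0
headR 621 [596.4 106.2 124. ] rect [597.2 106.6] [34.1 83.7] 85.6
base 3256 [613.4 176.3  19.4] rect [620.2 174.2] [172.5 165.2] 85.9
bracket 233 [650.9 173.1  90.3] rect [624.7 170.5] [169.9 129.6] 85.8
plunger 565 [637.5 129.   71.4] rect [620.7 160.5] [197.  131.6] 89.6
printer 9527 [638.7 -30.3 123.5] rect [673.7 -12.7] [262.1 253.2] 88.2
maxz near 159.92766184792868
```

Request:
move_arm --series "0 0 0 0 0 0 -0.82; 0 0 0 0 0 0 -0.82; 0 0 0 0 0 0 -0.82; 0 -0.38 -0.93 0 0 0 0; 0 -0.38 -0.93 0 0 0 0; 0 -0.38 -0.93 0 0 0 0; 0 -0.38 -0.93 0 0 0 0; 0 -0.38 -0.93 0 0 0 0; 0 -0.38 -0.93 0 0 0 0; 0 -0.38 -0.93 0 0 0 0"

```text
time: 2.25
tool_pos: [250.7, 333.2, 204.8]
orientation: [-0.022, 1.0, 0.0, 0.0]
wrist_force: [0.1, 1.0, 0.3]
grip_width: 42.6
finger_force: 0.0
```

Request:
move_arm --series "0 -0.38 -0.93 0 0 0 0; 0 -0.38 -0.93 0 0 0 0; 0 -0.38 -0.93 0 0 0 0; 0 -0.38 -0.93 0 0 0 0; 0 -0.38 -0.93 0 0 0 0; 0 -0.38 -0.93 0 0 0 0; 0 -0.38 -0.93 0 0 0 0; 0 -0.38 -0.93 0 0 0 0; 0 -0.38 -0.93 0 0 0 0; 0 -0.38 -0.93 0 0 0 0"

```text
time: 3.5
tool_pos: [377.0, 59.5, 204.9]
orientation: [-0.022, 1.0, -0.0, 0.0]
wrist_force: [1.1, 0.5, 0.5]
grip_width: 42.9
finger_force: 0.0
```

Request:
move_arm --series "0 -0.38 -0.93 0 0 0 0; 0 -0.38 -0.93 0 0 0 0; 0 -0.38 -0.93 0 0 0 0; 0 -0.38 -0.93 0 0 0 0; 0 -0.38 -0.93 0 0 0 0; 0 0 0 0 0 0 0; 0 0 0 0 0 0 0"

```text
time: 4.38
tool_pos: [439.5, -75.9, 204.7]
orientation: [-0.022, 1.0, 0.0, -0.0]
wrist_force: [0.5, -0.3, -0.2]
grip_width: 42.5
finger_force: 0.0
```

```bash
cat >> h.py <<'E'
def wcloud(d,i):
    K=i["camera_matrix"]; v,u=np.indices(d.shape); a=(u-K[0,2])/K[0,0]; b=(v-K[1,2])/K[1,1]
    t=np.hypot(a,b)+1e-9; s=np.tan(np.minimum(t,1.5))/t
    return np.stack([a*s*d,b*s*d,d],-1)@R.from_quat(i["rotation"]).as_matrix().T+np.array(i["position"])
def box(P,ok,n,x0,x1,y0,y1,z0,z1):
    X,Y,Z=P[...,0],P[...,1],P[...,2]
    q=P[ok&(X>x0)&(X<x1)&(Y>y0)&(Y<y1)&(Z>z0)&(Z<z1)]
    if len(q)<6: print(n,len(q)); return
    r=cv2.minAreaRect(q[:,:2].astype(np.float32)); print(n,len(q),np.round(q.mean(0),1),"zmed",round(np.median(q[:,2]),1),"rect",np.round(r[0],1),np.round(r[1],1),round(r[2],1))
E
python3 - <<'E'
from h import *
i=optics.camera_info("wrist"); im,d=optics.get_image("wrist"); cv2.imwrite("pics/w1.png",im[...,::-1]); print(i)
P=wcloud(d,i); ok=d>0
T=(390,490,-130,40)
box(P,ok,"handle",*T,58,75);box(P,ok,"ball",*T,20,35);box(P,ok,"rim",*T,9,15);box(P,ok,"table",380,400,-130,40,-10,10)
E
```

```text
{'camera_matrix': array([[325.1922621 ,   0.        , 278.69305442],
       [  0.        , 325.1922621 , 205.81097942],
       [  0.        ,   0.        ,   1.        ]]), 'position': array([370.89871858, -79.55814246, 373.65818737]), 'rotation': array([0.68368116, 0.71638647, 0.10059839, 0.09617939])}
handle 715 [442.9 -78.4  63.3] zmed 63.4 rect [443.8 -78. ] [60.9 11.7] 2.4
ball 300 [439.6 -12.7  24.4] zmed 24.6 rect [434.3 -41.1] [82.5 21.4] 78.4
rim 951 [440.7 -53.3  11.3] zmed 11.3 rect [442.7 -52.1] [ 63.5 150.2] 2.5
table 2492 [389.9 -46.6   1.3] zmed 0.5 rect [390. -45.] [169.9  20. ] 90.0
```

View pics/w1.png

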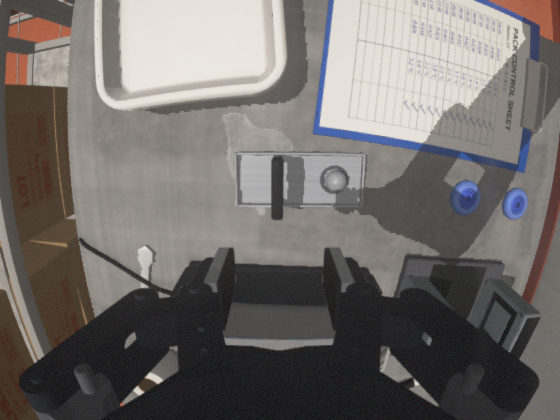

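Request:
move_arm --series "0 -0.13 -0.07 0.5 0 0 0; 0 0 0 0.9 0 0 0; 0 0 0 0.9 0 0 0; 0 0 0 0.9 0 0 0; 0 0 0 0.9 0 0 0; 0 0 0 0.8 0 0 0; 0 0 0 0.5 0 0 0; 0 0 0 0.33 0 0 0; 0 0 0 0 0 0 0; 0 0 0 0 0 0 0"

```text
time: 5.68
tool_pos: [444.2, -78.3, 33.4]
orientation: [-0.022, 1.0, -0.0, 0.0]
wrist_force: [-0.1, 0.5, 0.4]
grip_width: 42.4
finger_force: 0.0
```

Request:
move_arm --series "0.3 0 0 0 0 0 0; 0.5 0 0 0 0 0 0; 0.6 0 0 0 0 0 0; 0.7 0 0 0 0 0 0; 1 0 0 0 0 0 0; 1 0 0 0 0 0 0; 1 0 0 0 0 0 0; 1 0 0 0 0 0 0"

```text
time: 6.68
tool_pos: [443.9, -78.2, 33.1]
orientation: [-0.022, 1.0, 0.0, 0.0]
wrist_force: [-0.9, 1.8, 5.4]
grip_width: 9.4
finger_force: 58.8
```

Request:
move_arm --series "1 0 0 -0.1 0 0 0; 1 0 0 -0.2 0 0 0; 1 0 0 -0.3 0 0 0; 1 0 0 -0.4 0 0 0; 1 0 0 -0.4 0 0 0; 1 0 0 -0.4 0 0 0; 1 0 0 -0.3 0 0 0; 1 0 0 -0.1 0 0 0; 1 0 0 0 0 0 0"

```text
time: 7.8
tool_pos: [443.8, -78.3, 98.8]
orientation: [-0.022, 1.0, -0.0, 0.0]
wrist_force: [-0.2, 1.1, -3.2]
grip_width: 9.5
finger_force: 58.6
```

```bash
python3 - <<'E'
from h import *
i=optics.camera_info("wrist"); im,d=optics.get_image("wrist"); cv2.imwrite("pics/w2.png",im[...,::-1]); s=state();print(s["tool_pos"],s["grip_width"],s["wrist_force"],s["wrist_torque"])
P=wcloud(d,i); ok=d>0; X,Y,Z=np.moveaxis(P,-1,0)
T=(400,490,-135,35)
box(P,ok,"rim",*T,67,81);box(P,ok,"ball",*T,85,96)
m=ok&(X>415)&(X<472)&(Y>-124)&(Y<20)&(Z>60)&(Z<80); q=P[m]
for _ in range(6):
    A=np.c_[q[:,:2]-[444,-52],np.ones(len(q))]; c=np.linalg.lstsq(A,q[:,2],rcond=None)[0]; q=q[abs(A@c-q[:,2])<3]
print("plane slope deg",np.degrees(c[:2]),c[2],len(q))
E
```

```text
[443.68692705 -78.24192674  98.61485468] 9.120599974655335 [-0.59983167  0.4071991  -2.5055882 ] [-0.092486    0.02099449 -0.0073544 ]
rim 15648 [439.9 -59.7  70.1] zmed 68.7 rect [442.8 -53.7] [ 64.6 150.4] 2.5
ball 930 [437.6 -17.9  89.3] zmed 89.4 rect [426.3 -41.2] [85.3 22.5] 64.0
plane slope deg [ 0.16952259 -0.80293815] 68.12734413601073 12742
```

Request:
move_arm --series "1 0.1 0.2 0 0 0 0; 1 0.1 0.4 0 0 0 0; 1 0.1 0.6 0 0 0 0; 1 0.1 0.7 0 0 0 0; 1 0.1 0.8 0 0 0 0; 1 0.1 0.8 0 0 0 0; 1 0.1 0.8 0 0 0 0; 1 0.1 0.8 0 0 0 0; 1 0.1 0.8 0 0 0 0; 1 0.1 0.8 0 0 0 0"

```text
time: 9.1
tool_pos: [403.9, 122.9, 98.8]
orientation: [-0.023, 1.0, 0.0, -0.0]
wrist_force: [0.1, -0.5, -2.5]
grip_width: 9.3
finger_force: 58.6
```

Request:
move_arm --series "1 0.1 0.7 0 0 0 0; 1 0 0.6 0 0 0 0; 1 0 0.4 0 0 0 0; 1 0 0.26 0 0 0 0; 1 0 0 0 0 0 0.1; 1 0 0 0 0 0 0.3; 1 0 0 0 0 0 0.5; 1 0 0 0 0 0 0.6; 1 0 0 0 0 0 0.6; 1 0 0 0 0 0 0.6"

```text
time: 10.35
tool_pos: [399.3, 179.2, 98.8]
orientation: [0.167, 0.986, -0.0, -0.0]
wrist_force: [-0.6, -0.4, -3.0]
grip_width: 9.1
finger_force: 58.7
```

Request:
move_arm --series "1 0 0 0 0 0 0.6; 1 0 0 0 0 0 0.6; 1 0 0 0 0 0 0.6; 1 0 0 0 0 0 0.6; 1 0 0 0 0 0 0.6; 1 0 0 0 0 0 0.6; 1 0 0 0 0 0 0.6; 1 0 0 0 0 0 0.6; 1 0 0 0 0 0 0.6; 1 0 0 0 0 0 0.6"

```text
time: 11.6
tool_pos: [399.3, 179.3, 98.8]
orientation: [0.554, 0.833, -0.0, -0.0]
wrist_force: [0.3, -0.1, -2.7]
grip_width: 9.2
finger_force: 58.7
```

Request:
move_arm --series "1 0 0 0 0 0 0.6; 1 0 0 0 0 0 0.6; 1 0 0 0 0 0 0.6; 1 0 0 0 0 0 0.6; 1 0 0 0 0 0 0.5; 1 0 0 0 0 0 0.3; 1 0 0 0 0 0 0; 1 0 0 0 0 0 0"

```text
time: 12.6
tool_pos: [399.3, 179.5, 98.8]
orientation: [0.723, 0.691, -0.0, -0.0]
wrist_force: [-0.0, 0.7, -3.2]
grip_width: 9.3
finger_force: 58.7
```

```bash
python3 - <<'E'
from h import *
i=optics.camera_info("wrist"); im,d=optics.get_image("wrist"); cv2.imwrite("pics/w3.png",im[...,::-1]); np.save("w3.npy",d)
s=state();print(s["tool_pos"],R.from_quat(s["orientation"]).as_matrix().round(4))
P=wcloud(d,i); ok=d>0; X,Y,Z=np.moveaxis(P,-1,0); np.save("P3.npy",P)
G=(520,720,60,280)
box(P,ok,"rim",320,515,120,250,66,80);box(P,ok,"heads",*G,120,135);box(P,ok,"L",520,720,180,280,120,135);box(P,ok,"Rr",520,720,60,180,120,135);box(P,ok,"ball",440,490,160,210,83,100)
print(np.unique((Z[ok&(X>520)&(X<700)&(Y>60)&(Y<280)]//10).astype(int),return_counts=True))
im,d=optics.get_image("top"); cv2.imwrite("pics/t3.png",im[...,::-1]); P=cloud("top",d); ok=d>0
box(P,ok,"top handle",350,450,130,230,105,125);box(P,ok,"top ball",440,500,150,210,83,100);box(P,ok,"top heads",540,700,60,290,118,130)
E
```

```text
[399.29827757 179.57989363  98.79972843] [[ 4.590e-02  9.989e-01 -1.000e-04]
 [ 9.989e-01 -4.590e-02 -0.000e+00]
 [-0.000e+00 -1.000e-04 -1.000e+00]]
rim 17202 [424.1 181.9  69.7] zmed 68.5 rect [426.  178.8] [ 65.  150.5] 87.3
heads 2006 [580.8 126.1 124. ] zmed 124.9 rect [567.4 168. ] [ 61.5 178.3] 16.7
L 238 [569.3 243.4 121.5] zmed 121.4 rect [568.9 245.5] [ 6.8 33. ] 3.9
Rr 1768 [582.3 110.3 124.3] zmed 125.1 rect [590.1 108.6] [33.3 65.4] 89.1
ball 990 [468.7 180.1  88.5] zmed 88.9 rect [469.7 178.7] [24.  22.3] 51.3
(array([-1,  0,  1,  2,  3,  4,  5,  6,  7,  8,  9, 10, 11, 12]), array([3117, 2856, 7377, 7595,  931,  818,  847, 1110, 1222, 1152, 1247,
       1390, 1391, 2006]))
top handle 0
top ball 84 [468.6 177.6  88.9] zmed 88.9 rect [469.3 178.3] [21.6 20.9] 34.7
top heads 1219 [601.5 175.1 124.1] zmed 124.4 rect [602.1 175.3] [172.1  83.9] 86.0
```

View pics/w3.png

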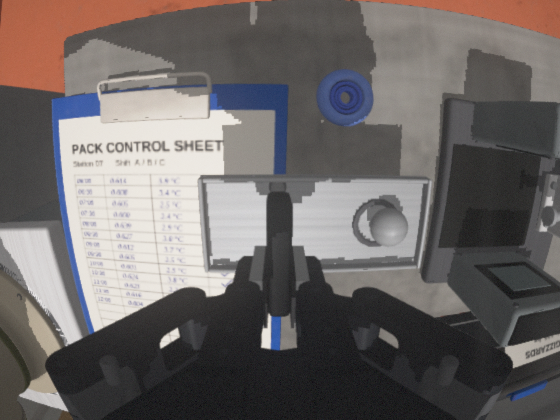

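```bash
cat >> h.py <<'E'
def plane(P,m,o,tol=2):
    q=P[m]; q=q[abs(q[:,2]-np.median(q[:,2]))<4]
    for _ in range(8):
        A=np.c_[q[:,:2]-o,np.ones(len(q))]; c=np.linalg.lstsq(A,q[:,2],rcond=None)[0]; q=q[abs(A@c-q[:,2])<tol]
    return np.degrees(c[:2]).round(2),c[2].round(2),len(q)
E
python3 - <<'E'
from h import *
P=np.load("P3.npy");X,Y,Z=np.moveaxis(P,-1,0)
print("floor",plane(P,(X>358)&(X<496)&(Y>155)&(Y<205)&(Z>60)&(Z<75),[426,179]))
t=abs(Z)<8
print("table",plane(P,t&(X>300)&(X<520)&(Y>60)&(Y<320),[426,179]))
print("rim",plane(P,(X>348)&(X<506)&(Y>145)&(Y<215)&(Z>74)&(Z<82),[426,179]))
im,d=optics.get_image("top");P=cloud("top",d);X,Y,Z=np.moveaxis(P,-1,0)
print("topfloor",plane(P,(X>420)&(X<496)&(Y>155)&(Y<205)&(Z>60)&(Z<75),[426,179]))
print("toptable",plane(P,(abs(Z)<8)&(X>300)&(X<520)&(Y>60)&(Y<320),[426,179]))
E
```

```text
floor (array([-0.95, -0.11]), np.float64(68.03), 10604)
table (array([-0.69, -0.54]), np.float64(0.93), 23807)
rim (array([-0.95,  0.14]), np.float64(76.61), 2519)
topfloor (array([-1.08, -0.61]), np.float64(68.25), 185)
toptable (array([-1.2 , -0.03]), np.float64(1.38), 2796)
```

```bash
python3 - <<'E'
from h import *
P=np.load("P3.npy");X,Y,Z=np.moveaxis(P,-1,0)
t=(abs(Z)<6)&(X>425)&(X<530)&(Y>60)&(Y<320)
print("table",plane(P,t,[426,179],1.5))
d=np.load("top0.npy");P=cloud("top",d);X,Y,Z=np.moveaxis(P,-1,0)
print("toptable",plane(P,(abs(Z)<6)&(X>425)&(X<530)&(Y>60)&(Y<320),[426,179],1.5))
print("toptable wide",plane(P,(abs(Z)<8)&(X>500)&(X<760)&(Y>-220)&(Y<320),[426,179],1.5))
E
```

```text
table (array([ 0.04, -0.03]), np.float64(-0.18), 15897)
toptable (array([-0.03,  0.04]), np.float64(-0.02), 2169)
toptable wide (array([-0.01,  0.02]), np.float64(-0.19), 4508)
```

Request:
move_arm --series "1 0 0 0 0 0 0.09; 1 0 0 0 0 0 0.08; 1 0.08 0 0.02 -0.04 0 0; 1 0.1 0 0.02 -0.04 0 0; 1 0.08 0 0.02 -0.03 0 0; 1 0.06 0 0.02 -0.02 0 0; 1 0 0 0 0 0 0; 1 0 0 0 0 0 0"

```text
time: 13.75
tool_pos: [400.0, 189.3, 96.4]
orientation: [0.731, 0.682, 0.006, 0.007]
wrist_force: [-0.6, 0.4, -2.3]
grip_width: 9.5
finger_force: 58.7
```

Request:
move_arm --series "1 0 0.15 0 0 0 0; 1 0 0.3 0 0 0 0; 1 0 0.45 0.02 0 0 0; 1 0 0.5 0.02 0 0 0; 1 0 0.55 0.02 0 0 0; 1 0 0.55 0.02 0 0 0; 1 0 0.5 0.02 0 0 0; 1 0 0.45 0.02 0 0 0; 1 0 0.3 0 0 0 0; 1 0 0.2 0 0 0 0"

```text
time: 15.0
tool_pos: [518.6, 181.0, 94.9]
orientation: [0.731, 0.682, 0.006, 0.007]
wrist_force: [-0.0, 0.0, -3.0]
grip_width: 9.2
finger_force: 58.7
```

```bash
cat > look.py <<'E'
from h import *
import sys
k=sys.argv[1]
s=state();T=np.array(s["tool_pos"]);M=R.from_quat(s["orientation"]).as_matrix()
print(T.round(2),M.round(4).tolist(),s["wrist_force"].round(2),s["grip_width"])
i=optics.camera_info("wrist"); im,d=optics.get_image("wrist"); cv2.imwrite(f"pics/w{k}.png",im[...,::-1])
P=wcloud(d,i)
g0=np.array([598.1,175.6]);c,sn=np.cos(np.radians(-4)),np.sin(np.radians(-4))
def gauge(P):
    e=P[...,:2]-g0; return np.stack([e[...,0]*c+e[...,1]*sn,-e[...,0]*sn+e[...,1]*c,P[...,2]],-1)
h=((T[:2]-g0)@[c,sn]); pc=h+66
def rep(n,P,ok):
    Q=gauge(P);X,Y,Z=np.moveaxis(Q,-1,0)
    print(n,"handle gx",h.round(1),"floor",plane(Q,ok&(X>h-38)&(X<h+94)&(abs(Y)<25)&(Z>56)&(Z<75),[h+26,0]))
    box(Q,ok,"tray",h-60,h+106,-40,40,60,77)
    box(Q,ok,"ball",pc-22,pc+22,-20,20,80,95)
    box(Q,ok,"heads",-60,60,-100,100,119,130)
    box(Q,ok,"headL",-60,60,40,100,119,130);box(Q,ok,"headR",-60,60,-100,-40,119,130)
    box(Q,ok,"plunger",20,70,-14,14,62,82)
rep("wrist",P,d>0)
im,d=optics.get_image("top"); cv2.imwrite(f"pics/t{k}.png",im[...,::-1]); rep("top",cloud("top",d),d>0)
E
python3 look.py 4
```

```text
[518.63 181.04  94.92] [[0.0698, 0.9974, 0.0179], [0.9976, -0.0698, -0.0013], [-0.0, 0.018, -0.9998]] [-0.01  0.03 -2.97] 9.2397594999138
wrist handle gx -79.7 floor (array([ 0.13, -0.12]), np.float64(64.57), 10007)
tray 17346 [-53.7   3.5  66.2] zmed 64.8 rect [-52.7   0.5] [ 64.6 150.4] 90.0
ball 992 [-12.1   3.5  85.9] zmed 86.3 rect [-10.8   2.3] [23.6 22. ] 46.5
heads 9577 [  0.3  65.8 124.3] zmed 124.9 rect [ 6.6 13.8] [143.6  84.3] 89.8
headL 9363 [ -0.   68.6 124.3] zmed 124.9 rect [ 6.8 67.9] [35.6 84.3] 89.7
headR 214 [ 15.4 -54.2 121.4] zmed 121.4 rect [ 15.2 -54.4] [ 6.9 66.5] 89.5
plunger 1244 [46.   0.6 73. ] zmed 73.4 rect [45.  -0.3] [27.4 49.9] 89.8
top handle gx -79.7 floor (array([ 5.23, -3.81]), np.float64(57.86), 33)
tray 192 [ 5.9 -9.  68.2] zmed 67.3 rect [-53.5  -4.4] [148.   62.8] 4.4
ball 0
heads 1000 [  9.  -12.8 124.4] zmed 124.5 rect [ 4.2 -0. ] [171.9  83.4] 89.8
headL 410 [ 17.1  68.4 124.2] zmed 124.4 rect [16.5 68.4] [35.5 59. ] 88.9
headR 590 [  3.4 -69.2 124.4] zmed 124.6 rect [  4.  -68.9] [34.  83.4] 89.9
plunger 119 [49.4 -0.6 74.1] zmed 73.7 rect [45.   0.1] [19.3 49.4] 89.7
```

View pics/w4.png

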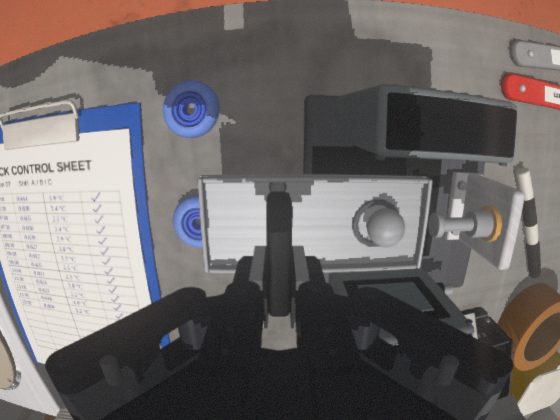

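Request:
move_arm --series "1 -0.02 0 -0.043 0 0 0; 1 0 0.06 0 0 0 0; 1 0 0.08 0 0 0 0; 1 0 0.08 0 0 0 0; 1 0 0.08 0 0 0 0; 1 0 0.06 0 0 0 0; 1 0 0.04 0 0 0 0; 1 0 0 0 0 0 0; 1 0 0 0 0 0 0; 1 0 0 0 0 0 0"

```text
time: 16.35
tool_pos: [530.0, 179.6, 96.5]
orientation: [0.731, 0.682, 0.006, 0.007]
wrist_force: [-1.4, 0.6, -1.5]
grip_width: 9.5
finger_force: 58.8
```

```bash
python3 look.py 5
```

```text
[530.04 179.63  96.47] [[0.0697, 0.9974, 0.0179], [0.9976, -0.0697, -0.0013], [-0.0001, 0.018, -0.9998]] [-1.44  0.61 -1.47] 9.453250892831859
wrist handle gx -68.2 floor (array([-0.05, -0.11]), np.float64(66.07), 10101)
tray 17436 [-42.2   2.9  67.8] zmed 66.3 rect [-39.5  -0.3] [ 65.  154.2] 90.0
ball 1050 [ 0.7  3.2 86.8] zmed 87.3 rect [2.4 1.8] [24.1 22.1] 38.8
heads 10233 [  0.6  66.5 124.3] zmed 124.9 rect [-5.9 13.5] [145.2 107.8] 89.1
headL 10054 [  0.7  68.5 124.3] zmed 124.9 rect [ 6.9 67.8] [84.2 35.3] 0.0
headR 151 [  1.9 -54.6 121.8] zmed 121.9 rect [ 19.3 -55.6] [55.5  7.3] 0.1
plunger 1725 [41.7  0.8 71.5] zmed 72.6 rect [45.  0.] [49.9 27.9] 0.1
top handle gx -68.2 floor (array([-7.22,  1.89]), np.float64(74.97), 27)
tray 155 [ 14.8 -11.5  69.5] zmed 69.2 rect [-37.6 -11.6] [151.6  64. ] 10.8
ball 0
heads 883 [ 10.5 -23.6 124.4] zmed 124.6 rect [ 4.  -0.2] [171.4  84.3] 89.9
headL 294 [ 24.8  68.1 124.5] zmed 124.7 rect [23.9 68.1] [34.8 44.4] 89.0
headR 589 [  3.4 -69.4 124.4] zmed 124.5 rect [  3.8 -69. ] [33.8 84.3] 89.8
plunger 119 [50.5 -1.3 74.1] zmed 74.1 rect [46.3 -1. ] [27.8 47.5] 86.8
```

Request:
move_arm --series "1 0 0.03 0 -0.01 0 0; 1 0 0.03 0 -0.01 0 0; 1 0 0 0 0 0 0; 1 0 0 0 0 0 0; 1 0 0 0 0 0 0"

```text
time: 17.08
tool_pos: [531.9, 179.5, 96.5]
orientation: [0.731, 0.682, 0.007, 0.008]
wrist_force: [-1.6, -0.1, -2.1]
grip_width: 9.6
finger_force: 58.8
```

Request:
move_arm --series "1 0 0.02 0 0 0 0; 1 0 0.02 0 0 0 0; 1 0 0 0 0 0 0; 1 0 0 0 0 0 0"

```text
time: 17.58
tool_pos: [533.1, 179.4, 96.5]
orientation: [0.731, 0.682, 0.007, 0.008]
wrist_force: [-2.3, -0.1, -1.7]
grip_width: 9.6
finger_force: 58.8
```

Request:
move_arm --series "1 0 0.02 0 0 0 0; 1 0 0 0 0 0 0; 1 0 0 0 0 0 0; 1 0 0 0 0 0 0"

```text
time: 18.08
tool_pos: [533.7, 179.4, 96.6]
orientation: [0.731, 0.682, 0.007, 0.008]
wrist_force: [-2.4, 0.0, -2.4]
grip_width: 9.0
finger_force: 58.8
```

Request:
move_arm --series "1 0 0.02 0 0 0 0; 1 0 0 0 0 0 0; 1 0 0 0 0 0 0; 1 0 0 0 0 0 0"

```text
time: 18.58
tool_pos: [534.3, 179.3, 96.6]
orientation: [0.731, 0.682, 0.007, 0.008]
wrist_force: [-2.9, 0.3, -2.2]
grip_width: 9.3
finger_force: 58.8
```

Request:
move_arm --series "1 0 0.02 0 0 0 0; 1 0 0 0 0 0 0; 1 0 0 0 0 0 0; 1 0 0 0 0 0 0"

```text
time: 19.08
tool_pos: [534.9, 179.3, 96.6]
orientation: [0.731, 0.682, 0.007, 0.008]
wrist_force: [-1.2, 0.9, -1.5]
grip_width: 9.3
finger_force: 58.8
```

Request:
move_arm --series "1 0 0.02 0 0 0 0; 1 0 0 0 0 0 0; 1 0 0 0 0 0 0; 1 0 0 0 0 0 0"

```text
time: 19.58
tool_pos: [535.5, 179.3, 96.6]
orientation: [0.731, 0.682, 0.007, 0.008]
wrist_force: [-3.2, -0.1, -2.4]
grip_width: 9.3
finger_force: 58.8
```

```bash
python3 look.py 6; python3 - <<'E'
from h import *
f=[]
for _ in range(8): optics.get_image("wrist"); f.append(state()["wrist_force"])
print(np.mean(f,0),np.std(f,0))
E
```

```text
[535.5  179.25  96.59] [[0.0698, 0.9973, 0.0209], [0.9976, -0.0698, -0.0015], [-0.0, 0.0209, -0.9998]] [-3.24 -0.13 -2.37] 9.298356763273802
wrist handle gx -62.7 floor (array([-0.1 , -0.12]), np.float64(66.15), 10073)
tray 17421 [-37.    2.8  67.8] zmed 66.4 rect [-34.   -0.1] [ 64.8 154.4] 89.9
ball 1049 [ 6.2  3.1 86.8] zmed 87.2 rect [7.7 1.5] [23.9 22.4] 50.1
heads 11373 [ -3.3  62.1 124.5] zmed 125.0 rect [-12.   25.6] [149.1  94.4] 71.3
headL 10378 [  1.1  68.4 124.3] zmed 125.0 rect [ 6.9 67.8] [84.1 35.1] 0.0
headR 142 [  4.  -54.8 122. ] zmed 121.9 rect [  3.8 -54.5] [ 5.  14.1] 60.1
plunger 1732 [44.1  1.2 71.1] zmed 72.0 rect [45. -0.] [28.  49.8] 90.0
top handle gx -62.7 floor (array([-3.14, -0.08]), np.float64(69.38), 24)
tray 132 [ 19.8 -14.1  69.3] zmed 68.7 rect [-32.6 -12.1] [153.  62.] 10.4
ball 0
heads 834 [ 10.1 -29.5 124.3] zmed 124.4 rect [ 4.2 -0.1] [171.8  83.8] 89.8
headL 240 [ 27.4  68.7 124.4] zmed 124.7 rect [27.4 68.8] [33.7 38.1] 89.8
headR 594 [  3.1 -69.1 124.3] zmed 124.4 rect [  3.9 -68.9] [34.1 83.8] 89.8
plunger 100 [54.2 -1.4 74.2] zmed 74.3 rect [47.5 -1.8] [44.8 20. ] 5.8
[-2.51049834  0.27300257 -1.60833814] [0.47310855 0.40153396 0.40685892]
```

View pics/w6.png

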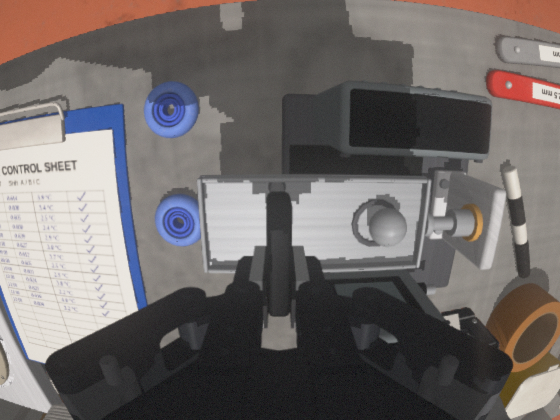

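Request:
move_arm --series "1 0 0.01 0 -0.02 0 0; 1 0 0.01 0 -0.02 0 0; 1 0 0 0 -0.02 0 0; 1 0 0 0 0 0 0; 1 0 0 0 0 0 0; 1 0 0 0 0 0 0; 1 0 0 0 0 0 0"

```text
time: 20.95
tool_pos: [536.1, 179.2, 96.6]
orientation: [0.731, 0.682, 0.01, 0.011]
wrist_force: [-2.1, 0.2, -2.3]
grip_width: 9.5
finger_force: 58.8
```

```bash
cat > f.py <<'E'
from h import *
f=[]
for _ in range(6): optics.get_image("scene"); f.append(state()["wrist_force"])
print("F",np.mean(f,0))
E
python3 look.py 7|grep -A2 wrist; python3 f.py
```

```text
wrist handle gx -62.1 floor (array([-0.1 , -0.14]), np.float64(66.14), 10038)
tray 17408 [-36.7   2.9  67.8] zmed 66.4 rect [-33.6  -0.1] [ 64.9 155. ] 89.9
ball 1044 [ 6.5  3.1 86.8] zmed 87.3 rect [8.4 1.1] [24.2 22.9] 89.5
F [-2.58715308  0.17053923 -1.94802155]
```

Request:
move_arm --series "1 0 0.02 0 0 0 0; 1 0 0.01 0 0 0 0; 1 0 0 0 0 0 0; 1 0 0 0 0 0 0"

```text
time: 21.85
tool_pos: [536.5, 179.2, 96.6]
orientation: [0.731, 0.682, 0.01, 0.01]
wrist_force: [-4.8, 0.8, -1.2]
grip_width: 9.3
finger_force: 59.0
```

```bash
python3 look.py 8|grep -A2 wrist; python3 f.py
```

```text
wrist handle gx -61.7 floor (array([-0.08, -0.13]), np.float64(66.14), 10052)
tray 17438 [-36.4   2.9  67.8] zmed 66.4 rect [-33.2  -0.2] [ 64.8 154.8] 89.9
ball 1043 [ 6.9  3.1 86.8] zmed 87.3 rect [8.7 1.5] [23.2 23.6] 2.2
F [-5.00624148  0.34051678 -0.7217986 ]
```

Request:
move_arm --series "1 0 0 0 -0.03 0 0; 1 0 -0.005 0 -0.03 0 0; 1 0 -0.005 0 -0.04 0 0; 1 0 0 0 0 0 0; 1 0 0 0 0 0 0; 1 0 0 0 0 0 0; 1 0 0 0 0 0 0; 1 0 0 0 0 0 0"

```text
time: 23.25
tool_pos: [536.8, 179.2, 96.6]
orientation: [0.731, 0.682, 0.015, 0.016]
wrist_force: [-2.5, -0.1, -2.9]
grip_width: 9.5
finger_force: 58.8
```

```bash
python3 look.py 9|grep -A2 wrist; python3 f.py
```

```text
wrist handle gx -61.4 floor (array([-0.1 , -0.14]), np.float64(66.15), 9990)
tray 17386 [-36.8   2.9  67.8] zmed 66.4 rect [-33.   -0.2] [ 64.9 155. ] 89.9
ball 1031 [ 6.8  3.1 86.9] zmed 87.4 rect [8.1 2.1] [24.  22.2] 32.3
F [-2.41480802  0.28846806 -3.15010999]
```

Request:
move_arm --series "1 0 0.015 0 0 0 0; 1 0 0.015 0 0 0 0; 1 0 0 0 0 0 0; 1 0 0 0 0 0 0; 1 0 0 0 0 0 0; 1 0 0 0 0 0 0"

```text
time: 24.4
tool_pos: [536.9, 179.2, 96.6]
orientation: [0.731, 0.682, 0.014, 0.015]
wrist_force: [-6.1, -0.2, -0.8]
grip_width: 9.6
finger_force: 59.1
```

```bash
python3 look.py 10|grep -A2 wrist; python3 f.py
```

```text
wrist handle gx -61.3 floor (array([-0.07, -0.13]), np.float64(66.11), 10015)
tray 17410 [-36.6   2.9  67.8] zmed 66.4 rect [-32.9  -0. ] [ 64.9 155. ] 89.8
ball 1034 [ 6.8  3.  86.8] zmed 87.4 rect [8.3 1.5] [23.7 22.7] 85.6
F [-5.68922184  0.43488497 -1.16663073]
```

Request:
move_arm --series "1 0 0 0 0 0 0; 1 0 0 0 0 0 0; 1 0 0 0 0 0 0; 1 0 0 0 0 0 0; 1 0 0 0 0 0 0; 1 0 0 0 0 0 0; 1 0 0 0 0 0 0; 1 0 0 0 0 0 0"

```text
time: 25.8
tool_pos: [536.9, 179.2, 96.6]
orientation: [0.731, 0.682, 0.014, 0.015]
wrist_force: [-5.0, 0.5, -1.3]
grip_width: 9.6
finger_force: 59.1
```

```bash
python3 f.py; python3 - <<'E'
from h import *
a=optics.get_image("wrist")[0][150:300,180:560]; b=optics.get_image("scene")[0][130:280,130:320]
cv2.imwrite("pics/fin.png",np.vstack([cv2.resize(a,(760,300)),cv2.resize(b,(380,300)).repeat(1,0) if 0 else cv2.copyMakeBorder(cv2.resize(b,(380,300)),0,0,0,380,0)])[...,::-1])
E
```

```text
F [-5.88723339  0.29647812 -0.98422402]
```

View pics/fin.png

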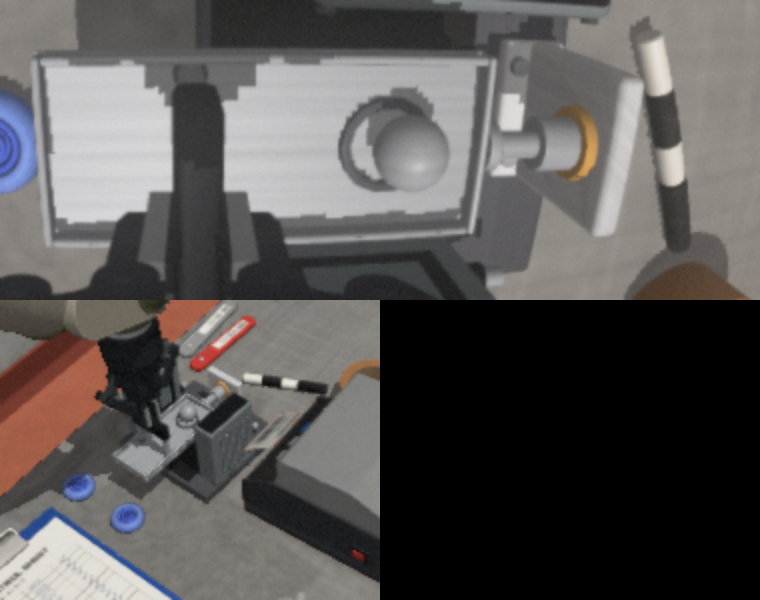

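The tray nose is against the plunger at crop pixel (490,150), and the ball sits in its ring at (410,150). The push is steady at about 5.9 N, well above the 2.5 N spring force at home, so the plunger is on its stop.

```bash
python3 -c "
from h import *
print(order.hand_in())"
```

```text
the job is handed in; nothing more can be done
None
```

The job is handed in: the tray is held level (about 0.1°) in the gauge gap, with the plunger pressed home at about 6 N and the ball in its pocket, about 5 mm past the windows' middle towards the plunger; the wheels, spanner and marker were left alone.

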